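Pack the gear motors and release the crate

ROBOT

A 7-joint arm with a two-finger parallel gripper is mounted at the origin on the work surface. World frame = base frame: x ahead of the robot, y to its left, z up, the work surface at z = 0. Lengths are in m, angles in rad, forces in N, time in s.
With the tool pointing down it reaches from about 0.425 to 0.875 m from the base axis. Payload 8.4 kg.
Tool frame: the origin (TCP) lies at the very end of the fingers, on their centre line; the grasp point (between the pads) lies 19 mm behind it; z points along the fingers, y is the line along which they close (so a half turn about z gives the same grasp; the last joint's range is limited). The gripper opens to 87 mm and grips with 3 to 60 N. Pads are 19 mm wide; open, the fingers measure 117 mm over their backs; the gripper's body (75 mm by 190 mm) begins 51 mm behind the grasp point.
Start: joints at [1.132, 0.333, 0.04, 1.465, -0.013, 1.343, -0.059], TCP at [0.217, -0.613, 0.223] pointing down, gripper open.
Joint ranges: [-2.58, 2.58], [-0.38, 2.09], [-1.3, 1.39], [0.25, 2.4], [-1.5, 4.64], [0.08, 2.09], [-2.65, 2.65]. Speed limits (rad/s): [2.22, 2.22, 2.79, 2.79, 3.14, 3.14, 3.14].

INTERFACE

Orientations are given as a unit quaternion [x, y, z, w].
In Python, from rig import status, imaging, workorder gives the robot as it stands.
- The arm moves only by the shell command python3 -m handwheel 'ROWS' [FORCE]. ROWS is JSON, a list that holds one entry, the list of rows, each a list of 7 numbers: the shift along the tool's x, y, z normalised to -1 to 1, where 1 is 25 cm, then the turn, a rotation vector about the tool's x, y, z normalised to -1 to 1, where 1 is 90 degrees, then the opening in per cent of the stroke, from 0 (shut) to 100 (fully open). A call has exactly 8 rows; each row shifts and turns the commanded pose from where the row before left it, along the tool's axes as they then stand; what a row does not reach is not made up. A row lasts 1/10 s, in which the tool goes at most 50 mm and 8.59 degrees, less where a joint would pass 70% of its speed; a pose out of reach is approached as far as the arm can. A call with a number of a shift or a turn outside -1 to 1 is refused whole. A call with a gripper value outside its range is refused whole. The fingers move at their own pace and stop on an object; FORCE is the grip in N (left out, the last holds). Time passes only in rows, so rows that do not move let the fingers close, or fill a call up. It gives the time, the measured TCP pose, the force, the opening and the grip force at its end, in the units of the state.
- status.sense(): the state, without advancing time (a new reading comes with each control period).
- imaging.get_image(name): name is "scene" or "top" or "wrist"; returns the picture (420x560x3 uint8, red, green, blue); there is no depth.
- imaging.camera_params(name): a dict with "camera_matrix" (3x3 intrinsics, pixels), "k1" (the pictures are not rectified: a ray, as slopes to the right and down, at radius r is drawn at 1 + k1 r^2 times it, then the intrinsics apply), "view" (4x4, takes a point from world to camera coordinates). Camera axes: x right, y down, z forward; pixel columns grow to the right and rows downward; lengths in m; the calibration is good to about 2 mm. A picture is of the moment at which its call begins: read the wrist's pose just before it. camera_params takes no time and is no camera call; for the wrist camera it gives the pose at the moment of the call.
- workorder.finish_job(): hands the job in; it is judged then, once.
The state is a dict: "time_s": time; "joint_pos": joint angles; "joint_velocities": joint speeds; "effort": joint torques, N m; "tcp_pos": TCP position; "tool_rot": TCP orientation; "ft_force": force on the tool from outside, world axes, zero at the start; "moment": the same for the moment, N m; "grip_width": opening from 0.0 (shut) to 1.0 (fully open); "grasp_force": force on a finger pad.
Only numpy, scipy, OpenCV 4.12 (cv2) and the standard library are available. Lean on these libraries where they do the work, as an engineer would, in place of code of your own. Each camera call takes 0.05 s, during which the arm holds its last target. There are 200 camera calls.

TASK

Take the three tall gear motors out of the sloping rack and set each one down gently, upright, in an empty cell of the divided crate, one to a cell. Leave the short gearbox in the rack, and leave the packed motors and the things lying about in their places. When all three are packed and let go, and not before, throw the crate-release lever all the way over, away from the robot.

Things in the scene. Friction and masses are not known exactly. Their poses are not given: they have to be found in the camera images.
- motor_a: Unpacked tall metal gear motor: foot a round gearbox 50 mm in diameter, 62 mm high, above it a round can 36 mm in diameter, 48 mm high; 110 mm in all, about 0.35 kg. Origin: centre of its underside; z runs up its axis. Starts in some pocket of the sloping rack, leaning 30 degrees with its top towards the robot
- motor_a_grip (a point): Point on the axis of motor_a, 92 mm above its underside, 18 mm below its top: middle of the place to hold it on the 36 mm can
- motor_b: Unpacked tall metal gear motor: foot a round gearbox 50 mm in diameter, 62 mm high, above it a round can 36 mm in diameter, 48 mm high; 110 mm in all, about 0.35 kg. Origin: centre of its underside; z runs up its axis. Starts in some pocket of the sloping rack, leaning 30 degrees with its top towards the robot
- motor_b_grip (a point): Point on the axis of motor_b, 92 mm above its underside, 18 mm below its top: middle of the place to hold it on the 36 mm can
- motor_c: Unpacked tall metal gear motor: foot a round gearbox 50 mm in diameter, 62 mm high, above it a round can 36 mm in diameter, 48 mm high; 110 mm in all, about 0.35 kg. Origin: centre of its underside; z runs up its axis. Starts in some pocket of the sloping rack, leaning 30 degrees with its top towards the robot
- motor_c_grip (a point): Point on the axis of motor_c, 92 mm above its underside, 18 mm below its top: middle of the place to hold it on the 36 mm can
- short_unit: Gearbox without motor, aluminium, 50 mm in diameter, 62 mm high with a 12 mm thin shaft stub on top; stands in some pocket of the rack, leaning like the motors. Must be left there. Origin: centre of its underside, z along its axis
- rack: Fixed sloping rack, 296 mm long in its y, 85 mm high. Four pockets along its y at -105, -35, 35, 105 mm, 54 mm square inside, 40 mm deep, axes leaning 30 degrees from vertical to the rack's -x (the robot side); each holds one item, drawn out along its axis (clear after 40 mm). Origin: on the table under its middle; pocket floors centre 10 mm to its +x and 36 mm up
- crate: Fixed grey open crate, 164 mm along its x, 244 mm along its y; walls and dividers 50 mm high, 4 mm thick, floor 4 mm thick. Six cells, 76 mm square inside, centred at x -40 or 40 and y -80, 0 or 80 mm in its frame; three hold packed motors, three are empty. A 12 mm wide lip on each long side. Origin: centre of its underside
- packed_a: Already packed tall metal gear motor: foot a round gearbox 50 mm in diameter, 62 mm high, above it a round can 36 mm in diameter, 48 mm high; 110 mm in all, about 0.35 kg. Origin: centre of its underside; z runs up its axis. Stands in some cell of the crate with play to all sides; must stay in its cell
- packed_b: Already packed tall metal gear motor: foot a round gearbox 50 mm in diameter, 62 mm high, above it a round can 36 mm in diameter, 48 mm high; 110 mm in all, about 0.35 kg. Origin: centre of its underside; z runs up its axis. Stands in some cell of the crate with play to all sides; must stay in its cell
- packed_c: Already packed tall metal gear motor: foot a round gearbox 50 mm in diameter, 62 mm high, above it a round can 36 mm in diameter, 48 mm high; 110 mm in all, about 0.35 kg. Origin: centre of its underside; z runs up its axis. Stands in some cell of the crate with play to all sides; must stay in its cell
- pad_a: Flat dark disc, 60 mm in diameter and 1 mm thick, a mark on the floor of one empty cell (there is one in each of the three empty cells; it cannot be moved and has no hardness). Origin: its centre on the crate's floor, 4 mm above the table
- pad_b: Flat dark disc, 60 mm in diameter and 1 mm thick, a mark on the floor of one empty cell (there is one in each of the three empty cells; it cannot be moved and has no hardness). Origin: its centre on the crate's floor, 4 mm above the table
- pad_c: Flat dark disc, 60 mm in diameter and 1 mm thick, a mark on the floor of one empty cell (there is one in each of the three empty cells; it cannot be moved and has no hardness). Origin: its centre on the crate's floor, 4 mm above the table
- lever (a joint): Crate-release lever: steel rod with a black ball tip, hinged on a grey block. Angle in rad: 0 leaning 0.5 rad from upright to the block's -x (robot side), 1.0 (end stop) leaning 0.5 rad to its +x (away from the robot). Starts between 0 and 0.2, stays where left; a push of about 1 N at the tip moves it
- lever_tip (a point): Centre of the lever's ball tip, 26 mm in diameter, 100 mm from the hinge (rod 10 mm thick)
- lever_base: The lever's fixed grey block, 70 mm along x, 50 mm along y, 25 mm high. Origin: centre of its underside on the table; the hinge lies along its y, 22 mm above the origin, and the tip swings in its x-z plane, 110 to 122 mm above the table
- spool: White spool lying flat on the table between rack and crate, 64 mm in diameter, 42 mm high; a bystander to leave alone. Origin: centre of its underside
- driver: Screwdriver with a blue handle lying on the table to the right and near the robot; a bystander to leave alone. Origin: underside, about the middle of its length
- flux: Small closed bottle, 44 mm in diameter, 110 mm high, standing behind; a bystander to leave alone. Origin: centre of its underside
Not all that is in view belongs to the job. What is shaped like the packed_c but purple or turquoise is not meant.

How it is judged:
By the outcome, as a careful person would: the job done as asked, in the order asked, and still so for the second after the job is handed in, with the robot touching nothing.
It also fails if it takes over 72 s, if anything falls off the work surface, if the arm or the gripper's body presses on something with over 40 N, if the wrist force passes 120 N, or if a joint passes its speed limit or range.

## Working session

There is one attempt and no reset: what is moved stays moved. The work goes in short steps, Python scripts to look and compute and a shell command to move; the robot and the scene stay as the last step left them, time stands still between calls to the robot, and variables do not carry over. Pictures are saved under pics/ and viewed, at most 10 in all, crops included, and the job is handed in when it is done.

```bash
ls; mkdir -p pics
python3 - <<'E'
from rig import status, imaging
import cv2,json
print(status.sense())
for n in("scene","top"):
    im=imaging.get_image(n);cv2.imwrite(f"pics/{n}0.png",im[:,:,::-1]);print(n,imaging.camera_params(n))
E
```

```text
pics
{'time_s': 0.0, 'joint_pos': array([ 1.13182856,  0.33391861,  0.03988305,  1.46627343, -0.01341608,
        1.34326019, -0.05849742]), 'joint_velocities': array([ 0.00026847,  0.00083727,  0.00161621, -0.00098634, -0.0003391 ,
        0.00022269, -0.00030489]), 'effort': array([-7.08508087e-04, -6.56345415e+01,  1.33499723e+00, -4.03806174e+01,
       -5.98389725e-02,  4.47718310e-02,  1.14548066e-04]), 'tcp_pos': array([ 0.21644465, -0.61241933,  0.22165334]), 'tool_rot': array([ 9.85606380e-01,  1.69054517e-01, -1.81852489e-04, -7.75668418e-04]), 'ft_force': array([0.2874419 , 0.6083235 , 0.47279715]), 'moment': array([0.01434174, 0.01494781, 0.04668477]), 'grasp_force': 0.0, 'grip_width': 1.0052858230727708}
scene {'camera_matrix': array([[485.57024341,   0.        , 275.60166217],
       [  0.        , 485.57024341, 208.59047991],
       [  0.        ,   0.        ,   1.        ]]), 'k1': -0.15302699790829374, 'view': array([[ 0.10542289,  0.99432291,  0.01442078,  0.00927798],
       [ 0.57246537, -0.04882511, -0.81847389, -0.23082969],
       [-0.81312325,  0.09454128, -0.57436272,  1.69233826],
       [ 0.        ,  0.        ,  0.        ,  1.        ]])}
top {'camera_matrix': array([[393.88838686,   0.        , 276.48419273],
       [  0.        , 393.88838686, 209.71159028],
       [  0.        ,   0.        ,   1.        ]]), 'k1': -0.006306922453068841, 'view': array([[-0.01144892, -0.99976175, -0.01858395, -0.03528038],
       [-0.98827712,  0.01414309, -0.15201417,  0.52657726],
       [ 0.15224079,  0.01662569, -0.98820359,  0.97726957],
       [ 0.        ,  0.        ,  0.        ,  1.        ]])}
```

View pics/scene0.png

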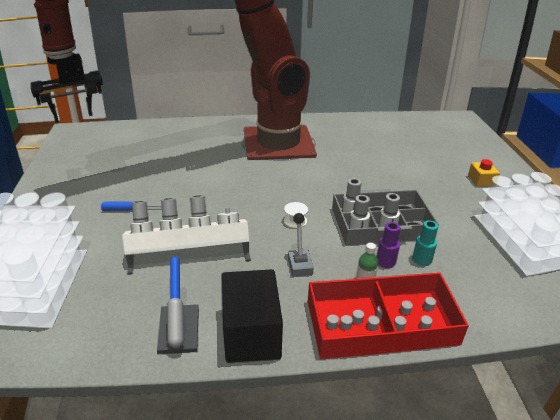

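View pics/top0.png

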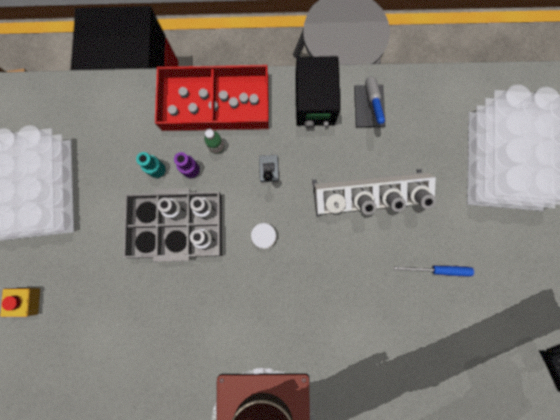

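The scene view shows the rack with three motors at (140,215), (169,212) and (198,210), and the short unit at (228,218). In the top view the empty cells are at (146,212), (146,242) and (176,241). The lever ball is at about (268,175). I'll zoom in.

```bash
cat > h.py <<'E'
import numpy as np, cv2
from rig import status, imaging
from scipy.spatial.transform import Rotation as R
def ray(p,uv):
    K=p["camera_matrix"];d=(np.array(uv,float)-K[:2,2])/np.diag(K)[:2]
    s=d.copy()
    for _ in range(20): s=d/(1+p["k1"]*(s@s))
    V=p["view"];Rm=V[:3,:3];o=-Rm.T@V[:3,3];return o,Rm.T@np.r_[s,1]
def onz(p,uv,z):
    o,d=ray(p,uv);return o+d*(z-o[2])/d[2]
def proj(p,X):
    V=p["view"];c=V[:3,:3]@np.array(X)+V[:3,3];s=c[:2]/c[2];s=s*(1+p["k1"]*(s@s))
    K=p["camera_matrix"];return s*np.diag(K)[:2]+K[:2,2]
def tri(a,b):
    (o1,d1),(o2,d2)=a,b;d1=d1/np.linalg.norm(d1);d2=d2/np.linalg.norm(d2)
    t=np.linalg.lstsq(np.c_[d1,-d2],o2-o1,rcond=None)[0];p,q=o1+t[0]*d1,o2+t[1]*d2
    return (p+q)/2,np.linalg.norm(p-q)
E
python3 - <<'E'
import cv2,numpy as np
t=cv2.imread("pics/top0.png");s=cv2.imread("pics/scene0.png")
def up(im,x,y,w,h,n,k=5):
    cv2.imwrite(n,cv2.resize(im[y:y+h,x:x+w],None,fx=k,fy=k,interpolation=cv2.INTER_CUBIC))
up(t,300,160,150,70,"/tmp/a.png");up(t,115,180,150,90,"/tmp/b.png")
a=cv2.imread("/tmp/a.png");b=cv2.imread("/tmp/b.png")
cv2.imwrite("pics/c1.png",np.vstack([a,b])[:800])
up(s,105,175,160,100,"/tmp/a.png");cv2.imwrite("pics/c2.png",cv2.imread("/tmp/a.png"))
print(np.vstack([a,b]).shape)
E
```

```text
(800, 750, 3)
```

Run:
```python
import cv2
c=cv2.imread("pics/c1.png");cv2.imwrite("pics/c1s.png",cv2.resize(c,(562,600),interpolation=cv2.INTER_AREA))
```

```text
(no output)
```

View pics/c1s.png

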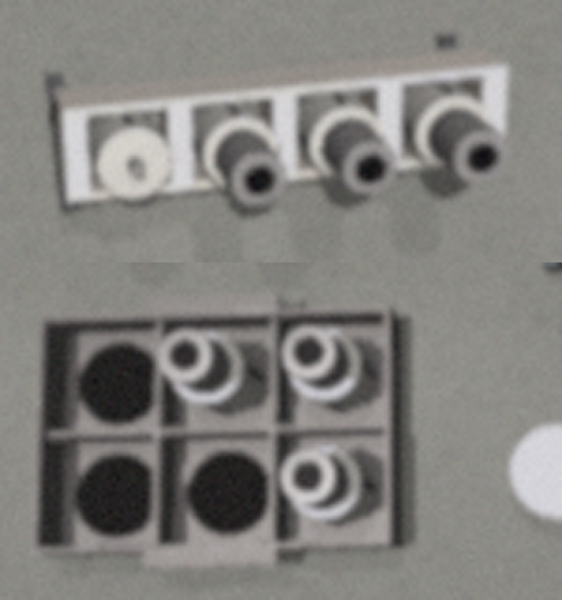

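View pics/c2.png

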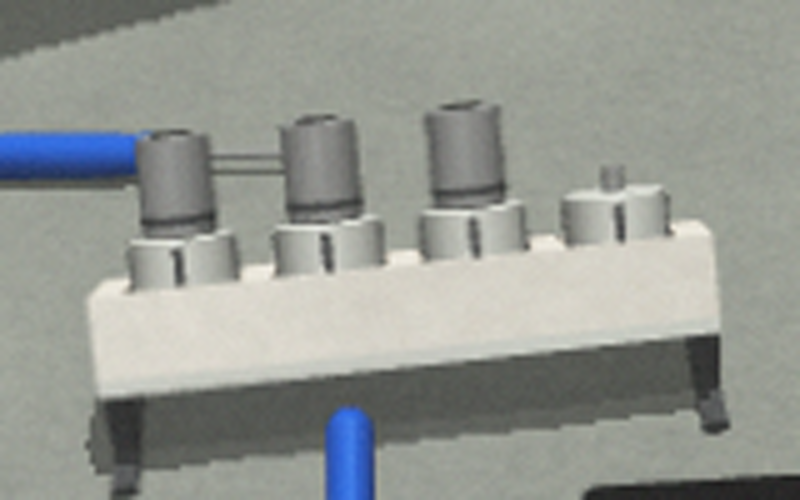

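The crops show the motor-top discs (top-image pixels about (369,208), (399,205) and (429,202)) and three dark pads. Next I measure them by masks.

Run:
```python
from h import *
t=cv2.imread("pics/top0.png");s=cv2.imread("pics/scene0.png")
pt=imaging.camera_params("top");ps=imaging.camera_params("scene")
def dark(im,box,th,amin,k=4):
    x,y,w,h=box;g=cv2.resize(cv2.cvtColor(im[y:y+h,x:x+w],cv2.COLOR_BGR2GRAY),None,fx=k,fy=k,interpolation=cv2.INTER_CUBIC)
    n,l,st,c=cv2.connectedComponentsWithStats((g<th).astype(np.uint8))
    return [(np.array([x,y])+(c[i]+.5)/k-.5,st[i,4]/k/k,st[i,2:4]/k) for i in range(1,n) if st[i,4]/k/k>amin]
np.set_printoptions(precision=4,suppress=True)
for d in dark(t,(355,193,85,25),45,8): print("mot",*d,onz(pt,d[0],.131))
for d in dark(t,(125,195,70,60),40,80): print("pad",*d,onz(pt,d[0],.005))
for d in dark(t,(255,150,30,40),45,8): print("levT",*d,onz(pt,d[0],.115))
for d in dark(s,(285,205,30,30),45,8): print("levS",*d)
b=cv2.cvtColor(t,cv2.COLOR_BGR2HSV)
m=(b[...,2]>200)&(b[...,1]<40)
# spool
n,l,st,c=cv2.connectedComponentsWithStats(m.astype(np.uint8))
for i in range(1,n):
    if st[i,4]>60 and 120<c[i][0]<440 and 150<c[i][1]<300: print("white",c[i],st[i],onz(pt,c[i],.042))
```

```text
mot [428.3272 201.6243] 22.5625 [5.75 5.25] [ 0.5261 -0.3993  0.131 ]
mot [398.5174 204.6695] 24.25 [6.   5.25] [ 0.5199 -0.3294  0.131 ]
mot [368.7437 207.661 ] 23.4375 [6.  5.5] [ 0.5138 -0.2596  0.131 ]
pad [146.1098 211.9516] 264.8125 [18.25 19.  ] [0.5304 0.3091 0.005 ]
pad [175.619  240.9468] 283.6875 [19.25 19.25] [0.4514 0.2272 0.005 ]
pad [145.3548 241.741 ] 276.5625 [18.25 19.25] [0.4503 0.308  0.005 ]
levT [267.7425 175.5909] 70.625 [ 8.75 10.25] [ 0.5985 -0.0231  0.115 ]
levS [298.8745 219.5533] 32.25 [9. 9.]
white [431.5672 185.1493] [429 178   6  16  67] [ 0.5843 -0.4438  0.042 ]
white [403.4507 188.9437] [401 181   6  18  71] [ 0.5754 -0.3708  0.042 ]
white [375.619 193.381] [372 184   7  23  84] [ 0.5648 -0.2986  0.042 ]
white [347.7982 198.0917] [345 187   7  23 109] [ 0.5535 -0.2265  0.042 ]
white [320.049  200.8431] [318 189   6  24 102] [ 0.5473 -0.1548  0.042 ]
white [335.3427 202.3146] [327 195  18  17 178] [ 0.5429 -0.194   0.042 ]
white [262.9552 235.1509] [252 224  23  24 424] [ 0.4605 -0.0068  0.042 ]
```

```bash
cat >> h.py <<'E'
np.set_printoptions(precision=4,suppress=True)
def ori(h,t=0):
    h,t=np.radians([h,t]);x=np.array([np.cos(t)*np.cos(h),np.cos(t)*np.sin(h),np.sin(t)])
    z=np.array([np.sin(t)*np.cos(h),np.sin(t)*np.sin(h),-np.cos(t)]);return R.from_matrix(np.c_[x,np.cross(z,x),z])
def plan(p1,r1,n,p0=None,r0=None):
    """n equal rows (shift, turn) from the measured pose (or p0,r0) to p1,r1, in move units"""
    s=status.sense()
    p0=s["tcp_pos"] if p0 is None else np.array(p0);r0=R.from_quat(s["tool_rot"]) if r0 is None else r0
    p1=np.array(p1);w=(r0.inv()*r1).as_rotvec()/n
    for i in range(n):
        a=r0*R.from_rotvec(w*i)
        print(np.r_[a.inv().apply((p1-p0)/n)/.25,w/(np.pi/2)].round(3).tolist())
    print("step mm",np.linalg.norm(p1-p0)/n*1000,"deg",np.degrees(np.linalg.norm(w)))
U=np.array([-.5*np.cos(np.radians(5)),-.5*np.sin(np.radians(5)),.866])
T={3:np.array([.5138,-.2596,.131]),2:np.array([.5199,-.3294,.131]),1:np.array([.5261,-.3993,.131])}
E
python3 - <<'E'
from h import *
pt=imaging.camera_params("top");ps=imaging.camera_params("scene")
for a,b in (((428.33,201.62),(139.8,201.6)),((398.52,204.67),(168.6,198.6)),((368.74,207.66),(197.4,196)),((267.74,174),(298.87,219.55))): print(tri(ray(pt,a),ray(ps,b)))
print(proj(ps,T[3]),proj(ps,T[3]-.11*U),proj(pt,T[3]-.11*U))
plan(T[3]+.053*U,ori(5,30),12)
E
```

```text
(array([ 0.5261, -0.3972,  0.1308]), np.float64(0.004198812609650894))
(array([ 0.5199, -0.3278,  0.131 ]), np.float64(0.0031745201561682165))
(array([ 0.5139, -0.2583,  0.1305]), np.float64(0.002861437065273551))
(array([ 0.6038, -0.0216,  0.1102]), np.float64(0.0027609034716360673))
[196.2513 195.7318] [200.7096 240.3451] [358.0983 192.6482]
[0.124, -0.08, 0.015, -0.004, 0.028, 0.013]
[0.122, -0.083, 0.02, -0.004, 0.028, 0.013]
[0.119, -0.085, 0.025, -0.004, 0.028, 0.013]
[0.116, -0.088, 0.029, -0.004, 0.028, 0.013]
[0.113, -0.09, 0.034, -0.004, 0.028, 0.013]
[0.109, -0.093, 0.038, -0.004, 0.028, 0.013]
[0.106, -0.095, 0.042, -0.004, 0.028, 0.013]
[0.102, -0.098, 0.046, -0.004, 0.028, 0.013]
[0.098, -0.1, 0.05, -0.004, 0.028, 0.013]
[0.093, -0.102, 0.054, -0.004, 0.028, 0.013]
[0.089, -0.104, 0.057, -0.004, 0.028, 0.013]
[0.084, -0.107, 0.06, -0.004, 0.028, 0.013]
step mm 37.10598792076558 deg 2.770740859464337
```

```bash
python3 -m handwheel '[[[0.124,-0.08,0.015,-0.004,0.028,0.013,60],[0.122,-0.083,0.02,-0.004,0.028,0.013,60],[0.119,-0.085,0.025,-0.004,0.028,0.013,60],[0.116,-0.088,0.029,-0.004,0.028,0.013,60],[0.113,-0.09,0.034,-0.004,0.028,0.013,60],[0.109,-0.093,0.038,-0.004,0.028,0.013,60],[0.106,-0.095,0.042,-0.004,0.028,0.013,60],[0.102,-0.098,0.046,-0.004,0.028,0.013,60]]]' 40
python3 -m handwheel '[[[0.098,-0.1,0.05,-0.004,0.028,0.013,60],[0.093,-0.102,0.054,-0.004,0.028,0.013,60],[0.089,-0.104,0.057,-0.004,0.028,0.013,60],[0.084,-0.107,0.06,-0.004,0.028,0.013,60],[0,0,0,0,0,0,60],[0,0,0,0,0,0,60],[0,0,0,0,0,0,60],[0,0,0,0,0,0,60]]]'
python3 - <<'E'
from h import *
im=imaging.get_image("wrist");cv2.imwrite("pics/w1.png",im[:,:,::-1])
p=imaging.camera_params("wrist")
for k in T: print(k,proj(p,T[k]))
s=status.sense();print(s["joint_pos"],s["tcp_pos"],T[3]+.053*U)
plan(T[3]-.037*U,ori(5,30),4)
E
```

```text
time_s: 0.9
tcp_pos: [0.398, -0.3778, 0.1922]
tool_rot: [0.98, 0.085, 0.177, -0.005]
ft_force: [-0.1, -0.3, 0.3]
grip_width: 0.599
grasp_force: 0.0
time_s: 1.7
tcp_pos: [0.4876, -0.2637, 0.1777]
tool_rot: [0.964, 0.042, 0.263, -0.007]
ft_force: [0.2, 0.0, -0.4]
grip_width: 0.6
grasp_force: 0.0
3 [275.346  229.9292]
2 [371.6123 229.9605]
1 [467.8871 229.8945]
[ 0.8936 -0.071  -0.2455  2.1257 -0.5427  0.742  -0.4965] [ 0.4876 -0.2635  0.1777] [ 0.4874 -0.2619  0.1769]
[-0.001, -0.002, 0.091, 0.001, -0.001, 0.0]
[-0.001, -0.002, 0.091, 0.001, -0.001, 0.0]
[-0.001, -0.002, 0.091, 0.001, -0.001, 0.0]
[-0.001, -0.002, 0.091, 0.001, -0.001, 0.0]
step mm 22.653870582189413 deg 0.17080011136628678
```

View pics/w1.png

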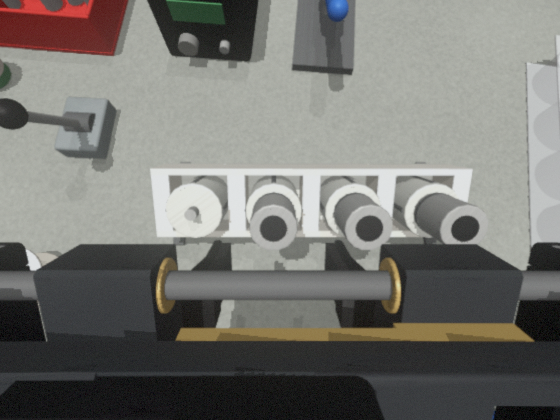

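The wrist view shows motor 3's top at (272,228), 3 px from the prediction of (275,230). The target is good to about 2 mm, so I go in with a small y correction and close.

```bash
python3 -m handwheel '[[[0,-0.004,0.06,0,0,0,60],[0,-0.004,0.06,0,0,0,60],[0,-0.004,0.06,0,0,0,60],[0,-0.004,0.06,0,0,0,60],[0,0,0.06,0,0,0,60],[0,0,0.06,0,0,0,60],[0,0,0,0,0,0,60],[0,0,0,0,0,0,60]]]' 40
python3 -m handwheel '[[[0,0,0,0,0,0,0],[0,0,0,0,0,0,0],[0,0,0,0,0,0,0],[0,0,0,0,0,0,0],[0,0,0,0,0,0,0],[0,0,0,0,0,0,0],[0,0,0,0,0,0,0],[0,0,0,0,0,0,0]]]' 40
python3 - <<'E'
from h import *
s=status.sense();p=s["tcp_pos"];print(s["joint_pos"],p,T[3]-.037*U)
E
```

```text
time_s: 2.55
tcp_pos: [0.5328, -0.2555, 0.0999]
tool_rot: [0.964, 0.043, 0.262, -0.008]
ft_force: [0.5, 0.2, 0.4]
grip_width: 0.599
grasp_force: 0.0
time_s: 3.35
tcp_pos: [0.5333, -0.2558, 0.1005]
tool_rot: [0.964, 0.043, 0.263, -0.007]
ft_force: [-3.5, -1.3, 6.1]
grip_width: 0.402
grasp_force: 40.0
[ 0.8421  0.0981 -0.2918  2.1413 -0.563   0.5334 -0.489 ] [ 0.5333 -0.2558  0.1005] [ 0.5322 -0.258   0.099 ]
```

Gripped: the width of 35 mm matches the can. Next: draw out along the axis, then carry.

```bash
python3 -m handwheel '[[[0,0,-0.02,0,0,0,0],[0,0,-0.04,0,0,0,0],[0,0,-0.05,0,0,0,0],[0,0,-0.05,0,0,0,0],[0,0,-0.05,0,0,0,0],[0,0,-0.05,0,0,0,0],[0,0,-0.05,0,0,0,0],[0,0,-0.03,0,0,0,0]]]' 40
python3 - <<'E'
from h import *
s=status.sense();print(s["joint_pos"],s["tcp_pos"])
plan([.5304,.3091,.235],ori(0,0),22)
E
```

```text
time_s: 4.15
tcp_pos: [0.4896, -0.2587, 0.1744]
tool_rot: [0.964, 0.043, 0.263, -0.007]
ft_force: [-0.4, 0.6, -3.9]
grip_width: 0.402
grasp_force: 40.0
[ 0.8892 -0.0714 -0.253   2.1334 -0.5439  0.7301 -0.5024] [ 0.4896 -0.2587  0.1744]
[0.02, -0.102, -0.002, -0.0, -0.015, 0.003]
[0.02, -0.102, -0.003, -0.0, -0.015, 0.003]
[0.019, -0.102, -0.003, -0.0, -0.015, 0.003]
[0.019, -0.102, -0.004, -0.0, -0.015, 0.003]
[0.018, -0.102, -0.004, -0.0, -0.015, 0.003]
[0.018, -0.102, -0.005, -0.0, -0.015, 0.003]
[0.017, -0.103, -0.005, -0.0, -0.015, 0.003]
[0.017, -0.103, -0.006, -0.0, -0.015, 0.003]
[0.016, -0.103, -0.006, -0.0, -0.015, 0.003]
[0.016, -0.103, -0.007, -0.0, -0.015, 0.003]
[0.015, -0.103, -0.007, -0.0, -0.015, 0.003]
[0.014, -0.103, -0.007, -0.0, -0.015, 0.003]
[0.014, -0.103, -0.008, -0.0, -0.015, 0.003]
[0.013, -0.103, -0.008, -0.0, -0.015, 0.003]
[0.013, -0.103, -0.009, -0.0, -0.015, 0.003]
[0.012, -0.103, -0.009, -0.0, -0.015, 0.003]
[0.011, -0.103, -0.009, -0.0, -0.015, 0.003]
[0.011, -0.103, -0.01, -0.0, -0.015, 0.003]
[0.01, -0.103, -0.01, -0.0, -0.015, 0.003]
[0.009, -0.103, -0.01, -0.0, -0.015, 0.003]
[0.009, -0.103, -0.01, -0.0, -0.015, 0.003]
[0.008, -0.103, -0.011, -0.0, -0.015, 0.003]
step mm 26.019858441118462 deg 1.4050222815885554
```

Run:
```python
from h import *
plan([.4896,-.2587,.235],ori(0,0),8)
plan([.5304,.3091,.235],ori(0,0),16,[.4896,-.2587,.235],ori(0,0))
```

```text
[0.015, 0.0, -0.026, -0.001, -0.042, 0.007]
[0.014, 0.0, -0.027, -0.001, -0.042, 0.007]
[0.012, 0.0, -0.028, -0.001, -0.042, 0.007]
[0.01, 0.0, -0.029, -0.001, -0.042, 0.007]
[0.008, -0.0, -0.029, -0.001, -0.042, 0.007]
[0.006, -0.0, -0.03, -0.001, -0.042, 0.007]
[0.004, -0.0, -0.03, -0.001, -0.042, 0.007]
[0.002, -0.0, -0.03, -0.001, -0.042, 0.007]
step mm 7.569083909154536 deg 3.8638112743685276
[0.01, -0.142, 0.0, 0.0, 0.0, 0.0]
[0.01, -0.142, 0.0, 0.0, 0.0, 0.0]
[0.01, -0.142, 0.0, 0.0, 0.0, 0.0]
[0.01, -0.142, 0.0, 0.0, 0.0, 0.0]
[0.01, -0.142, 0.0, 0.0, 0.0, 0.0]
[0.01, -0.142, 0.0, 0.0, 0.0, 0.0]
[0.01, -0.142, 0.0, 0.0, 0.0, 0.0]
[0.01, -0.142, 0.0, 0.0, 0.0, 0.0]
[0.01, -0.142, 0.0, 0.0, 0.0, 0.0]
[0.01, -0.142, 0.0, 0.0, 0.0, 0.0]
[0.01, -0.142, 0.0, 0.0, 0.0, 0.0]
[0.01, -0.142, 0.0, 0.0, 0.0, 0.0]
[0.01, -0.142, 0.0, 0.0, 0.0, 0.0]
[0.01, -0.142, 0.0, 0.0, 0.0, 0.0]
[0.01, -0.142, 0.0, 0.0, 0.0, 0.0]
[0.01, -0.142, 0.0, 0.0, 0.0, 0.0]
step mm 35.57899880898842 deg 0.0
```

```bash
python3 -m handwheel '[[[0.015,0,-0.026,-0.001,-0.042,0.007,0],[0.014,0,-0.027,-0.001,-0.042,0.007,0],[0.012,0,-0.028,-0.001,-0.042,0.007,0],[0.01,0,-0.029,-0.001,-0.042,0.007,0],[0.008,0,-0.029,-0.001,-0.042,0.007,0],[0.006,0,-0.03,-0.001,-0.042,0.007,0],[0.004,0,-0.03,-0.001,-0.042,0.007,0],[0.002,0,-0.03,-0.001,-0.042,0.007,0]]]' 40
python3 -m handwheel '[[[0.01,-0.05,0,0,0,0,0],[0.01,-0.1,0,0,0,0,0],[0.01,-0.15,0,0,0,0,0],[0.01,-0.15,0,0,0,0,0],[0.01,-0.15,0,0,0,0,0],[0.01,-0.15,0,0,0,0,0],[0.01,-0.15,0,0,0,0,0],[0.01,-0.15,0,0,0,0,0]]]' 40
python3 -m handwheel '[[[0.01,-0.15,0,0,0,0,0],[0.01,-0.15,0,0,0,0,0],[0.01,-0.15,0,0,0,0,0],[0.01,-0.15,0,0,0,0,0],[0.01,-0.15,0,0,0,0,0],[0.01,-0.15,0,0,0,0,0],[0.01,-0.15,0,0,0,0,0],[0.01,-0.1,0,0,0,0,0]]]' 40
python3 -m handwheel '[[[0,-0.07,0,0,0,0,0],[0,0,0,0,0,0,0],[0,0,0,0,0,0,0],[0,0,0,0,0,0,0],[0,0,0,0,0,0,0],[0,0,0,0,0,0,0],[0,0,0,0,0,0,0],[0,0,0,0,0,0,0]]]' 40
python3 - <<'E'
from h import *
s=status.sense();print(s["joint_pos"],s["tcp_pos"],R.from_quat(s["tool_rot"]).as_matrix())
im=imaging.get_image("top");cv2.imwrite("pics/t1.png",im[:,:,::-1])
plan([.5304,.3091,.235],ori(0,0),1)
E
```

```text
time_s: 4.95
tcp_pos: [0.4899, -0.2585, 0.2345]
tool_rot: [1.0, -0.001, 0.001, -0.001]
ft_force: [-0.6, -0.1, -3.9]
grip_width: 0.401
grasp_force: 40.0
time_s: 5.75
tcp_pos: [0.5095, 0.0064, 0.2343]
tool_rot: [1.0, -0.0, 0.003, -0.002]
ft_force: [1.5, -0.6, -3.3]
grip_width: 0.403
grasp_force: 40.0
time_s: 6.55
tcp_pos: [0.5287, 0.2952, 0.2352]
tool_rot: [1.0, 0.001, 0.002, -0.003]
ft_force: [-0.1, -0.2, -3.4]
grip_width: 0.405
grasp_force: 40.0
time_s: 7.35
tcp_pos: [0.5305, 0.309, 0.2356]
tool_rot: [1.0, -0.001, 0.002, -0.001]
ft_force: [-0.8, 0.0, -3.2]
grip_width: 0.402
grasp_force: 40.0
[ 0.0092  0.3445 -0.7735  1.5112  0.2433  1.3797 -2.3518] [0.5305 0.309  0.2356] [[ 1.     -0.001   0.004 ]
 [-0.001  -1.      0.0028]
 [ 0.004  -0.0028 -1.    ]]
[-0.0, -0.0, 0.002, -0.002, -0.002, -0.001]
step mm 0.5434743944300374 deg 0.28100085013953585
```

```bash
python3 -m handwheel '[[[0,0,0.06,0,0,0,0],[0,0,0.09,0,0,0,0],[0,0,0.1,0,0,0,0],[0,0,0.1,0,0,0,0],[0,0,0.1,0,0,0,0],[0,0,0.07,0,0,0,0],[0,0,0.04,0,0,0,0],[0,0,0.02,0,0,0,0]]]' 40
python3 -m handwheel '[[[0,0,0.01,0,0,0,0],[0,0,0.008,0,0,0,0],[0,0,0.006,0,0,0,0],[0,0,0.006,0,0,0,0],[0,0,0.004,0,0,0,0],[0,0,0,0,0,0,0],[0,0,0,0,0,0,0],[0,0,0,0,0,0,0]]]' 40
```

```text
time_s: 8.2
tcp_pos: [0.5307, 0.3095, 0.0895]
tool_rot: [1.0, -0.0, 0.001, -0.001]
ft_force: [-0.2, 0.4, -3.7]
grip_width: 0.4
grasp_force: 40.0
time_s: 9.0
tcp_pos: [0.531, 0.3097, 0.0821]
tool_rot: [1.0, -0.0, 0.002, -0.001]
ft_force: [-0.2, -0.4, -3.6]
grip_width: 0.395
grasp_force: 40.0
```

```bash
python3 - <<'E'
import cv2
a=cv2.imread("pics/t1.png")[150:280,100:300];cv2.imwrite("pics/t1c.png",cv2.resize(a,None,fx=4,fy=4,interpolation=cv2.INTER_CUBIC))
E
python3 -m handwheel '[[[0,0,0.004,0,0,0,0],[0,0,0.004,0,0,0,0],[0,0,0.004,0,0,0,0],[0,0,0.002,0,0,0,0],[0,0,0,0,0,0,0],[0,0,0,0,0,0,0],[0,0,0,0,0,0,0],[0,0,0,0,0,0,0]]]' 40
```

```text
time_s: 9.8
tcp_pos: [0.5313, 0.3097, 0.079]
tool_rot: [1.0, -0.0, 0.002, -0.001]
ft_force: [-1.9, -2.0, 6.6]
grip_width: 0.403
grasp_force: 40.0
```

Contact with the floor felt. Release and rise.

```bash
python3 -m handwheel '[[[0,0,0,0,0,0,50],[0,0,0,0,0,0,60],[0,0,0,0,0,0,60],[0,0,0,0,0,0,60],[0,0,-0.02,0,0,0,60],[0,0,-0.04,0,0,0,60],[0,0,-0.08,0,0,0,60],[0,0,-0.1,0,0,0,60]]]' 40
python3 -m handwheel '[[[0,0,-0.1,0,0,0,60],[0,0,-0.1,0,0,0,60],[0,0,-0.1,0,0,0,60],[0,0,-0.08,0,0,0,60],[0,0,0,0,0,0,60],[0,0,0,0,0,0,60],[0,0,0,0,0,0,60],[0,0,0,0,0,0,60]]]' 40
python3 - <<'E'
from h import *
im=imaging.get_image("top");cv2.imwrite("pics/t2.png",im[:,:,::-1])
im=imaging.get_image("wrist")
a=cv2.imread("pics/t2.png")[150:280,100:450];cv2.imwrite("pics/t2c.png",cv2.resize(a,None,fx=2.28,fy=2.28,interpolation=cv2.INTER_CUBIC))
d=np.array([0,.003,0])
plan(T[2]+d+.053*U,ori(5,30),20)
E
```

```text
time_s: 10.6
tcp_pos: [0.5304, 0.3093, 0.1392]
tool_rot: [1.0, -0.0, 0.001, -0.001]
ft_force: [1.3, -0.3, -0.2]
grip_width: 0.598
grasp_force: 0.0
time_s: 11.4
tcp_pos: [0.53, 0.3089, 0.2325]
tool_rot: [1.0, -0.0, 0.001, -0.001]
ft_force: [0.8, 0.5, 0.5]
grip_width: 0.6
grasp_force: 0.0
[-0.007, 0.128, 0.011, 0.001, 0.017, -0.003]
[-0.008, 0.128, 0.011, 0.001, 0.017, -0.003]
[-0.009, 0.128, 0.01, 0.001, 0.017, -0.003]
[-0.01, 0.127, 0.01, 0.001, 0.017, -0.003]
[-0.011, 0.127, 0.009, 0.001, 0.017, -0.003]
[-0.011, 0.127, 0.009, 0.001, 0.017, -0.003]
[-0.012, 0.127, 0.009, 0.001, 0.017, -0.003]
[-0.013, 0.127, 0.008, 0.001, 0.017, -0.003]
[-0.014, 0.127, 0.008, 0.001, 0.017, -0.003]
[-0.014, 0.127, 0.007, 0.001, 0.017, -0.003]
[-0.015, 0.127, 0.007, 0.001, 0.017, -0.003]
[-0.016, 0.127, 0.006, 0.001, 0.017, -0.003]
[-0.017, 0.127, 0.006, 0.001, 0.017, -0.003]
[-0.017, 0.127, 0.005, 0.001, 0.017, -0.003]
[-0.018, 0.127, 0.004, 0.001, 0.017, -0.003]
[-0.019, 0.127, 0.004, 0.001, 0.017, -0.003]
[-0.019, 0.127, 0.003, 0.001, 0.017, -0.003]
[-0.02, 0.127, 0.002, 0.001, 0.017, -0.003]
[-0.02, 0.127, 0.002, 0.001, 0.017, -0.003]
[-0.021, 0.127, 0.001, 0.001, 0.017, -0.003]
step mm 32.06019126553435 deg 1.5124528340855097
```

View pics/t2c.png

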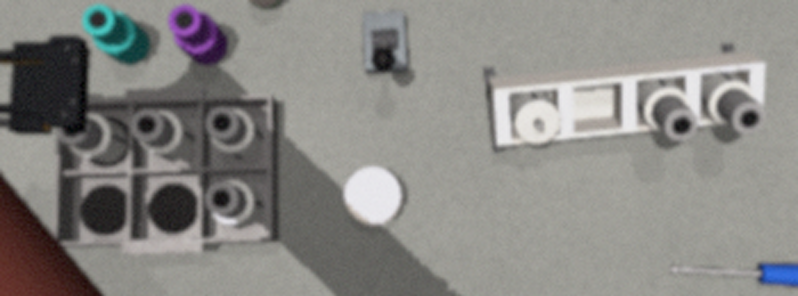

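Motor 3 stands upright in the far-left cell (crop pixel (95,133)). The packed motors are unchanged and motors 2 and 1 are still in the rack. On to motor 2.

```bash
python3 -m handwheel '[[[-0.007,0.128,0.011,0.001,0.017,-0.003,60],[-0.008,0.128,0.011,0.001,0.017,-0.003,60],[-0.009,0.128,0.01,0.001,0.017,-0.003,60],[-0.01,0.127,0.01,0.001,0.017,-0.003,60],[-0.011,0.127,0.009,0.001,0.017,-0.003,60],[-0.011,0.127,0.009,0.001,0.017,-0.003,60],[-0.012,0.127,0.009,0.001,0.017,-0.003,60],[-0.013,0.127,0.008,0.001,0.017,-0.003,60]]]' 40
python3 -m handwheel '[[[-0.014,0.127,0.008,0.001,0.017,-0.003,60],[-0.014,0.127,0.007,0.001,0.017,-0.003,60],[-0.015,0.127,0.007,0.001,0.017,-0.003,60],[-0.016,0.127,0.006,0.001,0.017,-0.003,60],[-0.017,0.127,0.006,0.001,0.017,-0.003,60],[-0.017,0.127,0.005,0.001,0.017,-0.003,60],[-0.018,0.127,0.004,0.001,0.017,-0.003,60],[-0.019,0.127,0.004,0.001,0.017,-0.003,60]]]' 40
python3 -m handwheel '[[[-0.019,0.127,0.003,0.001,0.017,-0.003,60],[-0.02,0.127,0.002,0.001,0.017,-0.003,60],[-0.02,0.127,0.002,0.001,0.017,-0.003,60],[-0.021,0.127,0.001,0.001,0.017,-0.003,60],[0,0,0,0,0,0,60],[0,0,0,0,0,0,60],[0,0,0,0,0,0,60],[0,0,0,0,0,0,60]]]' 40
python3 - <<'E'
from h import *
d=np.array([0,.003,0])
p=imaging.camera_params("wrist");im=imaging.get_image("wrist");cv2.imwrite("pics/w2.png",im[:,:,::-1])
for k in (1,2):
    q=proj(p,T[k]);x,y=(q-20).astype(int);g=im[y:y+40,x:x+40].min(2)
    n,l,st,c=cv2.connectedComponentsWithStats((g<45).astype(np.uint8))
    print(k,q,[(c[i]+[x,y],st[i,4]) for i in range(1,n) if st[i,4]>40])
plan(T[2]+d-.037*U,ori(5,30),6)
E
```

```text
time_s: 12.3
tcp_pos: [0.5158, 0.053, 0.2101]
tool_rot: [0.994, 0.018, 0.109, -0.007]
ft_force: [-0.1, 0.6, 1.3]
grip_width: 0.601
grasp_force: 0.0
time_s: 13.1
tcp_pos: [0.5026, -0.2018, 0.1858]
tool_rot: [0.976, 0.037, 0.214, -0.013]
ft_force: [0.2, -0.1, 0.3]
grip_width: 0.601
grasp_force: 0.0
time_s: 13.9
tcp_pos: [0.4974, -0.3271, 0.1741]
tool_rot: [0.963, 0.047, 0.266, -0.017]
ft_force: [-1.0, 0.2, -0.7]
grip_width: 0.6
grasp_force: 0.0
1 [384.143  236.2397] []
2 [285.1449 235.2488] []
[-0.002, 0.001, 0.057, -0.001, -0.002, 0.001]
[-0.002, 0.001, 0.057, -0.001, -0.002, 0.001]
[-0.002, 0.001, 0.057, -0.001, -0.002, 0.001]
[-0.002, 0.001, 0.057, -0.001, -0.002, 0.001]
[-0.002, 0.001, 0.057, -0.001, -0.002, 0.001]
[-0.002, 0.001, 0.057, -0.001, -0.002, 0.001]
step mm 14.277006636051375 deg 0.19973993224560568
```

```bash
python3 -m handwheel '[[[-0.002,0.001,0.057,-0.001,-0.002,0.001,60],[-0.002,0.001,0.057,-0.001,-0.002,0.001,60],[-0.002,0.001,0.057,-0.001,-0.002,0.001,60],[-0.002,0.001,0.057,-0.001,-0.002,0.001,60],[-0.002,0.001,0.057,-0.001,-0.002,0.001,60],[-0.002,0.001,0.057,-0.001,-0.002,0.001,60],[0,0,0,0,0,0,60],[0,0,0,0,0,0,60]]]' 40
python3 -m handwheel '[[[0,0,0,0,0,0,0],[0,0,0,0,0,0,0],[0,0,0,0,0,0,0],[0,0,0,0,0,0,0],[0,0,0,0,0,0,0],[0,0,0,0,0,0,0],[0,0,0,0,0,0,0],[0,0,0,0,0,0,0]]]' 40
python3 - <<'E'
from h import *
s=status.sense();p=s["tcp_pos"];print(p,T[2]-.037*U,(p-T[2])@U)
E
```

```text
time_s: 14.75
tcp_pos: [0.5375, -0.3255, 0.0982]
tool_rot: [0.966, 0.04, 0.256, -0.013]
ft_force: [-0.1, 0.9, 0.0]
grip_width: 0.596
grasp_force: 0.0
time_s: 15.55
tcp_pos: [0.5377, -0.3263, 0.0993]
tool_rot: [0.965, 0.04, 0.257, -0.012]
ft_force: [-2.2, 0.0, 5.7]
grip_width: 0.406
grasp_force: 40.0
[ 0.5377 -0.3263  0.0993] [ 0.5383 -0.3278  0.099 ] -0.03647008033703297
```

```bash
python3 -m handwheel '[[[0,0,-0.02,0,0,0,0],[0,0,-0.04,0,0,0,0],[0,0,-0.05,0,0,0,0],[0,0,-0.05,0,0,0,0],[0,0,-0.05,0,0,0,0],[0,0,-0.05,0,0,0,0],[0,0,-0.05,0,0,0,0],[0,0,-0.03,0,0,0,0]]]' 40
python3 - <<'E'
from h import *
s=status.sense();p=s["tcp_pos"];q=np.array([p[0],p[1],.235]);print(p)
plan(q,ori(0,0),8)
plan([.4503,.308,.235],ori(25,0),20,q,ori(0,0))
E
```

```text
time_s: 16.35
tcp_pos: [0.4949, -0.3301, 0.1738]
tool_rot: [0.965, 0.04, 0.257, -0.012]
ft_force: [0.5, -0.5, -2.3]
grip_width: 0.402
grasp_force: 40.0
[ 0.4949 -0.3301  0.1738]
[0.015, -0.0, -0.027, -0.002, -0.041, 0.006]
[0.013, -0.0, -0.027, -0.002, -0.041, 0.006]
[0.012, -0.0, -0.028, -0.002, -0.041, 0.006]
[0.01, -0.0, -0.029, -0.002, -0.041, 0.006]
[0.008, -0.0, -0.03, -0.002, -0.041, 0.006]
[0.006, -0.0, -0.03, -0.002, -0.041, 0.006]
[0.004, -0.0, -0.03, -0.002, -0.041, 0.006]
[0.002, -0.0, -0.031, -0.002, -0.041, 0.006]
step mm 7.647575282679988 deg 3.7744370517024204
[-0.009, -0.128, 0.0, 0.0, 0.0, -0.014]
[-0.006, -0.128, 0.0, 0.0, 0.0, -0.014]
[-0.003, -0.128, 0.0, 0.0, 0.0, -0.014]
[-0.001, -0.128, 0.0, 0.0, 0.0, -0.014]
[0.002, -0.128, 0.0, 0.0, 0.0, -0.014]
[0.005, -0.128, 0.0, 0.0, 0.0, -0.014]
[0.008, -0.128, 0.0, 0.0, 0.0, -0.014]
[0.011, -0.127, 0.0, 0.0, 0.0, -0.014]
[0.013, -0.127, 0.0, 0.0, 0.0, -0.014]
[0.016, -0.127, 0.0, 0.0, 0.0, -0.014]
[0.019, -0.127, 0.0, 0.0, 0.0, -0.014]
[0.022, -0.126, 0.0, 0.0, 0.0, -0.014]
[0.024, -0.126, 0.0, 0.0, 0.0, -0.014]
[0.027, -0.125, 0.0, 0.0, 0.0, -0.014]
[0.03, -0.124, 0.0, 0.0, 0.0, -0.014]
[0.033, -0.124, 0.0, 0.0, 0.0, -0.014]
[0.035, -0.123, 0.0, 0.0, 0.0, -0.014]
[0.038, -0.122, 0.0, 0.0, 0.0, -0.014]
[0.041, -0.121, 0.0, 0.0, 0.0, -0.014]
[0.043, -0.12, 0.0, 0.0, 0.0, -0.014]
step mm 31.981610113485395 deg 1.2499999999999998
```

```bash
python3 -m handwheel '[[[0.015,0,-0.027,-0.002,-0.041,0.006,0],[0.013,0,-0.027,-0.002,-0.041,0.006,0],[0.012,0,-0.028,-0.002,-0.041,0.006,0],[0.01,0,-0.029,-0.002,-0.041,0.006,0],[0.008,0,-0.03,-0.002,-0.041,0.006,0],[0.006,0,-0.03,-0.002,-0.041,0.006,0],[0.004,0,-0.03,-0.002,-0.041,0.006,0],[0.002,0,-0.031,-0.002,-0.041,0.006,0]]]' 40
python3 -m handwheel '[[[-0.009,-0.128,0,0,0,-0.014,0],[-0.006,-0.128,0,0,0,-0.014,0],[-0.003,-0.128,0,0,0,-0.014,0],[-0.001,-0.128,0,0,0,-0.014,0],[0.002,-0.128,0,0,0,-0.014,0],[0.005,-0.128,0,0,0,-0.014,0],[0.008,-0.128,0,0,0,-0.014,0],[0.011,-0.127,0,0,0,-0.014,0]]]' 40
python3 -m handwheel '[[[0.013,-0.127,0,0,0,-0.014,0],[0.016,-0.127,0,0,0,-0.014,0],[0.019,-0.127,0,0,0,-0.014,0],[0.022,-0.126,0,0,0,-0.014,0],[0.024,-0.126,0,0,0,-0.014,0],[0.027,-0.125,0,0,0,-0.014,0],[0.03,-0.124,0,0,0,-0.014,0],[0.033,-0.124,0,0,0,-0.014,0]]]' 40
python3 -m handwheel '[[[0.035,-0.123,0,0,0,-0.014,0],[0.038,-0.122,0,0,0,-0.014,0],[0.041,-0.121,0,0,0,-0.014,0],[0.043,-0.12,0,0,0,-0.014,0],[0,0,0,0,0,0,0],[0,0,0,0,0,0,0],[0,0,0,0,0,0,0],[0,0,0,0,0,0,0]]]' 40
python3 - <<'E'
from h import *
s=status.sense();print(s["joint_pos"],s["tcp_pos"],R.from_quat(s["tool_rot"]).as_matrix())
plan([.4503,.308,.09],ori(25,0),8)
E
```

```text
time_s: 17.15
tcp_pos: [0.4954, -0.3299, 0.2344]
tool_rot: [1.0, 0.003, 0.001, 0.0]
ft_force: [0.7, 0.3, -2.8]
grip_width: 0.401
grasp_force: 40.0
time_s: 17.95
tcp_pos: [0.4756, -0.0733, 0.2338]
tool_rot: [0.996, 0.091, 0.002, 0.0]
ft_force: [0.9, 0.0, -3.1]
grip_width: 0.403
grasp_force: 40.0
time_s: 18.75
tcp_pos: [0.4557, 0.1818, 0.2337]
tool_rot: [0.984, 0.178, 0.002, 0.001]
ft_force: [-0.6, -0.3, -3.0]
grip_width: 0.402
grasp_force: 40.0
time_s: 19.55
tcp_pos: [0.4465, 0.3067, 0.2333]
tool_rot: [0.975, 0.22, 0.002, 0.001]
ft_force: [-0.1, -0.4, -3.1]
grip_width: 0.401
grasp_force: 40.0
[-0.0879  0.1587 -0.6607  1.6889  0.104   1.3256 -1.8946] [0.4465 0.3067 0.2333] [[ 0.9031  0.4294  0.0045]
 [ 0.4294 -0.9031 -0.0009]
 [ 0.0037  0.0028 -1.    ]]
[0.002, 0.0, 0.072, 0.0, -0.0, 0.001]
[0.002, 0.0, 0.072, 0.0, -0.0, 0.001]
[0.002, 0.0, 0.072, 0.0, -0.0, 0.001]
[0.002, 0.0, 0.072, 0.0, -0.0, 0.001]
[0.002, 0.0, 0.072, 0.0, -0.0, 0.001]
[0.002, 0.0, 0.072, 0.0, -0.0, 0.001]
[0.002, 0.0, 0.072, 0.0, -0.0, 0.001]
[0.002, 0.0, 0.072, 0.0, -0.0, 0.001]
step mm 17.91368853475189 deg 0.06287849546708138
```

```bash
python3 -m handwheel '[[[0.016,0.002,0.04,0,0,0,0],[0,0,0.08,0,0,0,0],[0,0,0.1,0,0,0,0],[0,0,0.1,0,0,0,0],[0,0,0.1,0,0,0,0],[0,0,0.08,0,0,0,0],[0,0,0.05,0,0,0,0],[0,0,0.02,0,0,0,0]]]' 40
python3 -m handwheel '[[[0,0,0.01,0,0,0,0],[0,0,0.008,0,0,0,0],[0,0,0.006,0,0,0,0],[0,0,0.006,0,0,0,0],[0,0,0.004,0,0,0,0],[0,0,0,0,0,0,0],[0,0,0,0,0,0,0],[0,0,0,0,0,0,0]]]' 40
```

```text
time_s: 20.35
tcp_pos: [0.4501, 0.3084, 0.0892]
tool_rot: [0.975, 0.221, 0.001, 0.001]
ft_force: [-0.4, 0.6, -2.9]
grip_width: 0.4
grasp_force: 40.0
time_s: 21.15
tcp_pos: [0.4505, 0.3092, 0.0823]
tool_rot: [0.975, 0.221, 0.002, 0.001]
ft_force: [0.1, 0.4, -2.1]
grip_width: 0.397
grasp_force: 40.0
```

```bash
python3 -m handwheel '[[[0,0,0.004,0,0,0,0],[0,0,0.004,0,0,0,0],[0,0,0.004,0,0,0,0],[0,0,0.002,0,0,0,0],[0,0,0.002,0,0,0,0],[0,0,0,0,0,0,0],[0,0,0,0,0,0,0],[0,0,0,0,0,0,0]]]' 40
```

```text
time_s: 21.95
tcp_pos: [0.451, 0.3095, 0.0789]
tool_rot: [0.975, 0.221, 0.003, 0.001]
ft_force: [-1.2, -1.3, 5.3]
grip_width: 0.399
grasp_force: 40.0
```

```bash
python3 -m handwheel '[[[0,0,0,0,0,0,50],[0,0,0,0,0,0,60],[0,0,0,0,0,0,60],[0,0,0,0,0,0,60],[0,0,-0.02,0,0,0,60],[0,0,-0.04,0,0,0,60],[0,0,-0.08,0,0,0,60],[0,0,-0.1,0,0,0,60]]]' 40
python3 -m handwheel '[[[0,0,-0.1,0,0,0,60],[0,0,-0.1,0,0,0,60],[0,0,-0.1,0,0,0,60],[0,0,-0.08,0,0,0,60],[0,0,0,0,0,0,60],[0,0,0,0,0,0,60],[0,0,0,0,0,0,60],[0,0,0,0,0,0,60]]]' 40
python3 - <<'E'
from h import *
d=np.array([0,.003,0])
plan(T[1]+d+.053*U,ori(5,30),24)
E
```

```text
time_s: 22.75
tcp_pos: [0.4498, 0.3091, 0.139]
tool_rot: [0.975, 0.221, 0.001, 0.001]
ft_force: [-0.1, 0.0, -0.3]
grip_width: 0.604
grasp_force: 0.0
time_s: 23.55
tcp_pos: [0.4494, 0.3089, 0.2324]
tool_rot: [0.975, 0.221, 0.001, 0.001]
ft_force: [0.4, -0.8, 0.6]
grip_width: 0.601
grasp_force: 0.0
[-0.043, 0.11, 0.009, -0.002, 0.014, 0.009]
[-0.042, 0.111, 0.009, -0.002, 0.014, 0.009]
[-0.04, 0.111, 0.008, -0.002, 0.014, 0.009]
[-0.039, 0.112, 0.008, -0.002, 0.014, 0.009]
[-0.038, 0.112, 0.008, -0.002, 0.014, 0.009]
[-0.036, 0.113, 0.007, -0.002, 0.014, 0.009]
[-0.035, 0.113, 0.007, -0.002, 0.014, 0.009]
[-0.033, 0.114, 0.007, -0.002, 0.014, 0.009]
[-0.032, 0.114, 0.006, -0.002, 0.014, 0.009]
[-0.03, 0.115, 0.006, -0.002, 0.014, 0.009]
[-0.028, 0.115, 0.006, -0.002, 0.014, 0.009]
[-0.027, 0.115, 0.006, -0.002, 0.014, 0.009]
[-0.025, 0.116, 0.006, -0.002, 0.014, 0.009]
[-0.024, 0.116, 0.006, -0.002, 0.014, 0.009]
[-0.022, 0.116, 0.006, -0.002, 0.014, 0.009]
[-0.021, 0.117, 0.006, -0.002, 0.014, 0.009]
[-0.019, 0.117, 0.006, -0.002, 0.014, 0.009]
[-0.017, 0.117, 0.006, -0.002, 0.014, 0.009]
[-0.016, 0.117, 0.006, -0.002, 0.014, 0.009]
[-0.014, 0.118, 0.006, -0.002, 0.014, 0.009]
[-0.013, 0.118, 0.006, -0.002, 0.014, 0.009]
[-0.011, 0.118, 0.006, -0.002, 0.014, 0.009]
[-0.009, 0.118, 0.006, -0.002, 0.014, 0.009]
[-0.008, 0.118, 0.007, -0.002, 0.014, 0.009]
step mm 29.64619493993041 deg 1.5044999556350525
```

```bash
python3 -m handwheel '[[[-0.043,0.11,0.009,-0.002,0.014,0.009,60],[-0.042,0.111,0.009,-0.002,0.014,0.009,60],[-0.04,0.111,0.008,-0.002,0.014,0.009,60],[-0.039,0.112,0.008,-0.002,0.014,0.009,60],[-0.038,0.112,0.008,-0.002,0.014,0.009,60],[-0.036,0.113,0.007,-0.002,0.014,0.009,60],[-0.035,0.113,0.007,-0.002,0.014,0.009,60],[-0.033,0.114,0.007,-0.002,0.014,0.009,60]]]' 40
python3 -m handwheel '[[[-0.032,0.114,0.006,-0.002,0.014,0.009,60],[-0.03,0.115,0.006,-0.002,0.014,0.009,60],[-0.028,0.115,0.006,-0.002,0.014,0.009,60],[-0.027,0.115,0.006,-0.002,0.014,0.009,60],[-0.025,0.116,0.006,-0.002,0.014,0.009,60],[-0.024,0.116,0.006,-0.002,0.014,0.009,60],[-0.022,0.116,0.006,-0.002,0.014,0.009,60],[-0.021,0.117,0.006,-0.002,0.014,0.009,60]]]' 40
python3 -m handwheel '[[[-0.019,0.117,0.006,-0.002,0.014,0.009,60],[-0.017,0.117,0.006,-0.002,0.014,0.009,60],[-0.016,0.117,0.006,-0.002,0.014,0.009,60],[-0.014,0.118,0.006,-0.002,0.014,0.009,60],[-0.013,0.118,0.006,-0.002,0.014,0.009,60],[-0.011,0.118,0.006,-0.002,0.014,0.009,60],[-0.009,0.118,0.006,-0.002,0.014,0.009,60],[-0.008,0.118,0.007,-0.002,0.014,0.009,60]]]' 40
python3 -m handwheel '[[[0,0,0,0,0,0,60],[0,0,0,0,0,0,60],[0,0,0,0,0,0,60],[0,0,0,0,0,0,60],[0,0,0,0,0,0,60],[0,0,0,0,0,0,60],[0,0,0,0,0,0,60],[0,0,0,0,0,0,60]]]' 40
python3 - <<'E'
from h import *
d=np.array([0,.003,0]);print(T[1]+d+.053*U)
plan(T[1]+d-.037*U,ori(5,30),6)
E
```

```text
time_s: 24.35
tcp_pos: [0.4667, 0.072, 0.2133]
tool_rot: [0.982, 0.165, 0.091, -0.007]
ft_force: [0.2, -0.7, 0.1]
grip_width: 0.6
grasp_force: 0.0
time_s: 25.15
tcp_pos: [0.4851, -0.1633, 0.1923]
tool_rot: [0.978, 0.107, 0.178, -0.014]
ft_force: [1.1, 0.1, 0.0]
grip_width: 0.598
grasp_force: 0.0
time_s: 25.95
tcp_pos: [0.5052, -0.3985, 0.1703]
tool_rot: [0.963, 0.047, 0.263, -0.021]
ft_force: [-0.1, 0.7, 0.1]
grip_width: 0.6
grasp_force: 0.0
time_s: 26.75
tcp_pos: [0.5055, -0.3975, 0.1714]
tool_rot: [0.963, 0.048, 0.263, -0.021]
ft_force: [-0.8, 0.1, 0.5]
grip_width: 0.6
grasp_force: 0.0
[ 0.4997 -0.3986  0.1769]
[-0.002, 0.002, 0.055, -0.002, -0.001, 0.001]
[-0.002, 0.001, 0.055, -0.002, -0.001, 0.001]
[-0.002, 0.001, 0.055, -0.002, -0.001, 0.001]
[-0.002, 0.001, 0.055, -0.002, -0.001, 0.001]
[-0.002, 0.001, 0.055, -0.002, -0.001, 0.001]
[-0.002, 0.001, 0.055, -0.002, -0.001, 0.001]
step mm 13.715714552201623 deg 0.2336392429313659
```

```bash
python3 -m handwheel '[[[-0.002,0.001,0.055,-0.002,-0.001,0.001,60],[-0.002,0.001,0.055,-0.002,-0.001,0.001,60],[-0.002,0.001,0.055,-0.002,-0.001,0.001,60],[-0.002,0.001,0.055,-0.002,-0.001,0.001,60],[-0.002,0.001,0.055,-0.002,-0.001,0.001,60],[-0.002,0.001,0.055,-0.002,-0.001,0.001,60],[0,0,0,0,0,0,60],[0,0,0,0,0,0,60]]]' 40
python3 -m handwheel '[[[0,0,0,0,0,0,0],[0,0,0,0,0,0,0],[0,0,0,0,0,0,0],[0,0,0,0,0,0,0],[0,0,0,0,0,0,0],[0,0,0,0,0,0,0],[0,0,0,0,0,0,0],[0,0,0,0,0,0,0]]]' 40
python3 - <<'E'
from h import *
s=status.sense();p=s["tcp_pos"];print(p,T[1]-.037*U,(p-T[1])@U)
E
```

```text
time_s: 27.55
tcp_pos: [0.5445, -0.3945, 0.0982]
tool_rot: [0.965, 0.041, 0.259, -0.013]
ft_force: [0.3, 0.7, 0.2]
grip_width: 0.603
grasp_force: 0.0
time_s: 28.35
tcp_pos: [0.5446, -0.3953, 0.0992]
tool_rot: [0.965, 0.04, 0.26, -0.012]
ft_force: [-2.2, -0.9, 5.3]
grip_width: 0.401
grasp_force: 40.0
[ 0.5446 -0.3953  0.0992] [ 0.5445 -0.3977  0.099 ] -0.036922610702650405
```

```bash
python3 -m handwheel '[[[0,0,-0.02,0,0,0,0],[0,0,-0.04,0,0,0,0],[0,0,-0.05,0,0,0,0],[0,0,-0.05,0,0,0,0],[0,0,-0.05,0,0,0,0],[0,0,-0.05,0,0,0,0],[0,0,-0.05,0,0,0,0],[0,0,-0.03,0,0,0,0]]]' 40
python3 - <<'E'
from h import *
s=status.sense();p=s["tcp_pos"];q=np.array([p[0],p[1],.24]);print(p)
plan(q,ori(0,0),8)
plan([.4514,.2272,.24],ori(20,0),20,q,ori(0,0))
E
```

```text
time_s: 29.15
tcp_pos: [0.5014, -0.399, 0.1735]
tool_rot: [0.965, 0.04, 0.259, -0.012]
ft_force: [-0.9, 0.2, -2.9]
grip_width: 0.403
grasp_force: 40.0
[ 0.5014 -0.399   0.1735]
[0.017, -0.0, -0.029, -0.002, -0.042, 0.007]
[0.015, -0.0, -0.03, -0.002, -0.042, 0.007]
[0.013, -0.0, -0.031, -0.002, -0.042, 0.007]
[0.011, -0.0, -0.031, -0.002, -0.042, 0.007]
[0.009, -0.0, -0.032, -0.002, -0.042, 0.007]
[0.007, -0.0, -0.033, -0.002, -0.042, 0.007]
[0.004, -0.0, -0.033, -0.002, -0.042, 0.007]
[0.002, -0.0, -0.033, -0.002, -0.042, 0.007]
step mm 8.307127372845002 deg 3.8104573494245866
[-0.01, -0.125, 0.0, 0.0, 0.0, -0.011]
[-0.008, -0.125, 0.0, 0.0, 0.0, -0.011]
[-0.006, -0.126, 0.0, 0.0, 0.0, -0.011]
[-0.003, -0.126, 0.0, 0.0, 0.0, -0.011]
[-0.001, -0.126, 0.0, 0.0, 0.0, -0.011]
[0.001, -0.126, 0.0, 0.0, 0.0, -0.011]
[0.003, -0.126, 0.0, 0.0, 0.0, -0.011]
[0.005, -0.126, 0.0, 0.0, 0.0, -0.011]
[0.008, -0.125, 0.0, 0.0, 0.0, -0.011]
[0.01, -0.125, 0.0, 0.0, 0.0, -0.011]
[0.012, -0.125, 0.0, 0.0, 0.0, -0.011]
[0.014, -0.125, 0.0, 0.0, 0.0, -0.011]
[0.016, -0.125, 0.0, 0.0, 0.0, -0.011]
[0.018, -0.124, 0.0, 0.0, 0.0, -0.011]
[0.021, -0.124, 0.0, 0.0, 0.0, -0.011]
[0.023, -0.124, 0.0, 0.0, 0.0, -0.011]
[0.025, -0.123, 0.0, 0.0, 0.0, -0.011]
[0.027, -0.123, 0.0, 0.0, 0.0, -0.011]
[0.029, -0.122, 0.0, 0.0, 0.0, -0.011]
[0.031, -0.122, 0.0, 0.0, 0.0, -0.011]
step mm 31.411383532578782 deg 1.0000000000000002
```

```bash
python3 -m handwheel '[[[0.017,0,-0.029,-0.002,-0.042,0.007,0],[0.015,0,-0.03,-0.002,-0.042,0.007,0],[0.013,0,-0.031,-0.002,-0.042,0.007,0],[0.011,0,-0.031,-0.002,-0.042,0.007,0],[0.009,0,-0.032,-0.002,-0.042,0.007,0],[0.007,0,-0.033,-0.002,-0.042,0.007,0],[0.004,0,-0.033,-0.002,-0.042,0.007,0],[0.002,0,-0.033,-0.002,-0.042,0.007,0]]]' 40
python3 -m handwheel '[[[-0.01,-0.125,0,0,0,-0.011,0],[-0.008,-0.125,0,0,0,-0.011,0],[-0.006,-0.126,0,0,0,-0.011,0],[-0.003,-0.126,0,0,0,-0.011,0],[-0.001,-0.126,0,0,0,-0.011,0],[0.001,-0.126,0,0,0,-0.011,0],[0.003,-0.126,0,0,0,-0.011,0],[0.005,-0.126,0,0,0,-0.011,0]]]' 40
python3 -m handwheel '[[[0.008,-0.125,0,0,0,-0.011,0],[0.01,-0.125,0,0,0,-0.011,0],[0.012,-0.125,0,0,0,-0.011,0],[0.014,-0.125,0,0,0,-0.011,0],[0.016,-0.125,0,0,0,-0.011,0],[0.018,-0.124,0,0,0,-0.011,0],[0.021,-0.124,0,0,0,-0.011,0],[0.023,-0.124,0,0,0,-0.011,0]]]' 40
python3 -m handwheel '[[[0.025,-0.123,0,0,0,-0.011,0],[0.027,-0.123,0,0,0,-0.011,0],[0.029,-0.122,0,0,0,-0.011,0],[0.031,-0.122,0,0,0,-0.011,0],[0,0,0,0,0,0,0],[0,0,0,0,0,0,0],[0,0,0,0,0,0,0],[0,0,0,0,0,0,0]]]' 40
python3 - <<'E'
from h import *
s=status.sense();print(s["joint_pos"],s["tcp_pos"],R.from_quat(s["tool_rot"]).as_matrix())
plan([.4514,.2272,.09],ori(20,0),1)
E
```

```text
time_s: 29.95
tcp_pos: [0.5025, -0.3989, 0.2397]
tool_rot: [1.0, -0.003, -0.003, -0.001]
ft_force: [1.1, -0.0, -3.5]
grip_width: 0.398
grasp_force: 40.0
time_s: 30.75
tcp_pos: [0.4835, -0.1466, 0.2398]
tool_rot: [0.998, 0.067, -0.001, -0.001]
ft_force: [0.9, -0.4, -3.6]
grip_width: 0.404
grasp_force: 40.0
time_s: 31.55
tcp_pos: [0.4654, 0.1039, 0.2405]
tool_rot: [0.991, 0.135, -0.001, -0.001]
ft_force: [1.7, 0.3, -3.6]
grip_width: 0.404
grasp_force: 40.0
time_s: 32.35
tcp_pos: [0.457, 0.2269, 0.2405]
tool_rot: [0.986, 0.168, -0.001, -0.001]
ft_force: [-0.6, 0.8, -3.9]
grip_width: 0.402
grasp_force: 40.0
[-0.2725  0.0571 -0.283   1.7583  0.0128  1.3304 -1.7907] [0.457  0.2269 0.2405] [[ 0.9433  0.3319 -0.0034]
 [ 0.3319 -0.9433  0.002 ]
 [-0.0025 -0.003  -1.    ]]
[-0.019, -0.007, 0.602, -0.002, 0.002, -0.007]
step mm 150.604395579445 deg 0.6556130943978948
```

```bash
python3 -m handwheel '[[[-0.019,-0.007,0.04,-0.002,0.002,0,0],[0,0,0.09,0,0,0,0],[0,0,0.1,0,0,0,0],[0,0,0.11,0,0,0,0],[0,0,0.11,0,0,0,0],[0,0,0.08,0,0,0,0],[0,0,0.05,0,0,0,0],[0,0,0.02,0,0,0,0]]]' 40
python3 -m handwheel '[[[0,0,0.01,0,0,0,0],[0,0,0.008,0,0,0,0],[0,0,0.006,0,0,0,0],[0,0,0.006,0,0,0,0],[0,0,0.004,0,0,0,0],[0,0,0,0,0,0,0],[0,0,0,0,0,0,0],[0,0,0,0,0,0,0]]]' 40
```

```text
time_s: 33.15
tcp_pos: [0.4509, 0.2276, 0.0891]
tool_rot: [0.986, 0.169, -0.001, 0.0]
ft_force: [-0.3, 0.4, -2.7]
grip_width: 0.402
grasp_force: 40.0
time_s: 33.95
tcp_pos: [0.4518, 0.2283, 0.082]
tool_rot: [0.986, 0.169, 0.0, -0.0]
ft_force: [0.7, 0.7, -2.9]
grip_width: 0.402
grasp_force: 40.0
```

```bash
python3 -m handwheel '[[[0,0,0.004,0,0,0,0],[0,0,0.004,0,0,0,0],[0,0,0.004,0,0,0,0],[0,0,0.002,0,0,0,0],[0,0,0.002,0,0,0,0],[0,0,0,0,0,0,0],[0,0,0,0,0,0,0],[0,0,0,0,0,0,0]]]' 40
```

```text
time_s: 34.75
tcp_pos: [0.452, 0.2283, 0.0783]
tool_rot: [0.986, 0.169, 0.001, -0.0]
ft_force: [-0.4, -0.8, 4.5]
grip_width: 0.404
grasp_force: 40.0
```

All three are set down. I release, rise and close the gripper, then look.

```bash
python3 -m handwheel '[[[0,0,0,0,0,0,50],[0,0,0,0,0,0,60],[0,0,0,0,0,0,60],[0,0,0,0,0,0,60],[0,0,-0.02,0,0,0,60],[0,0,-0.04,0,0,0,60],[0,0,-0.08,0,0,0,60],[0,0,-0.1,0,0,0,60]]]' 40
python3 -m handwheel '[[[0,0,-0.1,0,0,0,60],[0,0,-0.1,0,0,0,60],[0,0,-0.1,0,0,0,60],[0,0,-0.08,0,0,0,60],[0,0,0,0,0,0,20],[0,0,0,0,0,0,0],[0,0,0,0,0,0,0],[0,0,0,0,0,0,0]]]' 10
python3 - <<'E'
from h import *
plan([.51,-.022,.2],ori(0),8)
E
```

```text
time_s: 35.55
tcp_pos: [0.4512, 0.228, 0.1387]
tool_rot: [0.986, 0.169, -0.0, -0.0]
ft_force: [0.9, -0.2, 1.4]
grip_width: 0.597
grasp_force: 0.0
time_s: 36.35
tcp_pos: [0.4512, 0.2279, 0.232]
tool_rot: [0.986, 0.169, -0.0, 0.0]
ft_force: [0.5, -0.5, 0.6]
grip_width: 0.324
grasp_force: 0.0
[-0.014, 0.128, 0.016, 0.0, 0.0, 0.027]
[-0.009, 0.128, 0.016, 0.0, 0.0, 0.027]
[-0.003, 0.128, 0.016, 0.0, 0.0, 0.027]
[0.002, 0.128, 0.016, 0.0, 0.0, 0.027]
[0.008, 0.128, 0.016, 0.0, 0.0, 0.027]
[0.013, 0.128, 0.016, 0.0, 0.0, 0.027]
[0.019, 0.127, 0.016, 0.0, 0.0, 0.027]
[0.024, 0.126, 0.016, 0.0, 0.0, 0.027]
step mm 32.34186827120979 deg 2.4375731957823303
```

```bash
python3 -m handwheel '[[[-0.014,0.128,0.016,0,0,0.027,0],[-0.009,0.128,0.016,0,0,0.027,0],[-0.003,0.128,0.016,0,0,0.027,0],[0.002,0.128,0.016,0,0,0.027,0],[0.008,0.128,0.016,0,0,0.027,0],[0.013,0.128,0.016,0,0,0.027,0],[0.019,0.127,0.016,0,0,0.027,0],[0.024,0.126,0.016,0,0,0.027,0]]]' 10
python3 -m handwheel '[[[0,0,0,0,0,0,0],[0,0,0,0,0,0,0],[0,0,0,0,0,0,0],[0,0,0,0,0,0,0],[0,0,0,0,0,0,0],[0,0,0,0,0,0,0],[0,0,0,0,0,0,0],[0,0,0,0,0,0,0]]]' 10
python3 - <<'E'
from h import *
p=imaging.camera_params("wrist");w=imaging.get_image("wrist")[:,:,::-1];t=imaging.get_image("top")[:,:,::-1]
cv2.imwrite("pics/w3.png",w);cv2.imwrite("pics/t3.png",t)
print(status.sense()["tcp_pos"],proj(p,[.6038,-.0216,.1102]))
k=np.hstack([w[:300],cv2.resize(t[140:270,110:290],None,fx=2.3,fy=2.3,interpolation=cv2.INTER_CUBIC)[:299].copy() if 0 else cv2.resize(t[140:270,110:290],(240,173))]) if 0 else None
c=np.zeros((593,560,3),np.uint8);c[:300]=w[:300];c[300:560,:360]=cv2.resize(t[140:270,110:290],(360,260),interpolation=cv2.INTER_CUBIC)
cv2.imwrite("pics/m3.png",c)
E
```

```text
time_s: 37.15
tcp_pos: [0.5102, -0.023, 0.2001]
tool_rot: [1.0, -0.0, -0.0, -0.0]
ft_force: [1.4, 0.3, -0.1]
grip_width: 0.008
grasp_force: 0.0
time_s: 37.95
tcp_pos: [0.5104, -0.0215, 0.2009]
tool_rot: [1.0, 0.001, 0.0, -0.0]
ft_force: [0.4, -0.3, -0.5]
grip_width: 0.008
grasp_force: 0.0
[ 0.5104 -0.0217  0.2009] [278.5064  96.9082]
```

View pics/m3.png

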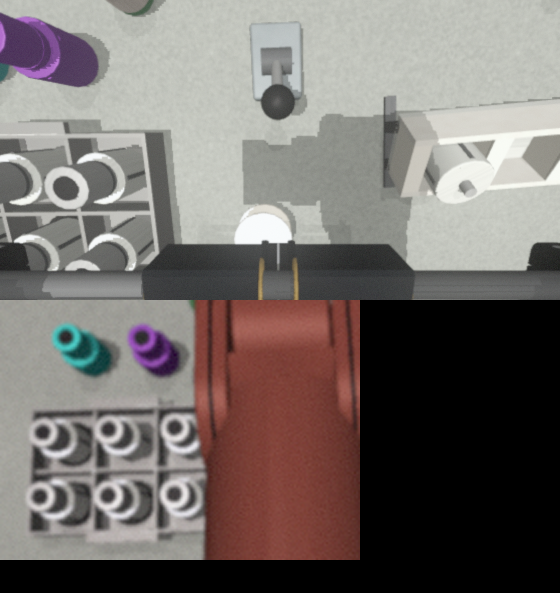

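All six cells are filled and upright. In the wrist view the ball is at (278,101) and the block's top face is centred at about (276,61), aligned with x. I now work out the hinge and the push.

Run:
```python
from h import *
w=cv2.imread("pics/w3.png");p=imaging.camera_params("wrist")
for uv in ((251,23),(301,23),(302,97),(276,61)): print(onz(p,uv,.025))
print("ball",[onz(p,(278,101),z) for z in(.11,.117)])
plan([.535,-.0215,.1],ori(0),4)
```

```text
[0.678  0.0048 0.025 ]
[ 0.6781 -0.0433  0.025 ]
[ 0.6112 -0.0458  0.025 ]
[ 0.6447 -0.0193  0.025 ]
ball [array([ 0.6009, -0.0213,  0.11  ]), array([ 0.6003, -0.0213,  0.117 ])]
[0.025, -0.0, 0.101, -0.0, -0.0, 0.0]
[0.025, -0.0, 0.101, -0.0, -0.0, 0.0]
[0.025, -0.0, 0.101, -0.0, -0.0, 0.0]
[0.025, -0.0, 0.101, -0.0, -0.0, 0.0]
step mm 25.962170581587475 deg 0.017725679787187684
```

```bash
python3 -m handwheel '[[[0.025,0,0.08,0,0,0,0],[0.025,0,0.101,0,0,0,0],[0.025,0,0.121,0,0,0,0],[0.025,0,0.101,0,0,0,0],[0,0,0,0,0,0,0],[0.02,0,0,0,0,0,0],[0.05,0,0,0,0,0,0],[0.05,0,0,0,0,0,0]]]' 10
python3 -m handwheel '[[[0.06,0,0,0,0,0,0],[0.06,0,0,0,0,0,0],[0.06,0,0,0,0,0,0],[0.06,0,0,0,0,0,0],[0.06,0,0,0,0,0,0],[0.05,0,0,0,0,0,0],[0.03,0,0,0,0,0,0],[0,0,0,0,0,0,0]]]' 10
```

```text
time_s: 38.85
tcp_pos: [0.5676, -0.0216, 0.102]
tool_rot: [1.0, 0.0, 0.002, -0.0]
ft_force: [0.2, 0.1, -0.0]
grip_width: 0.005
grasp_force: 0.0
time_s: 39.65
tcp_pos: [0.6619, -0.0214, 0.1006]
tool_rot: [1.0, 0.001, 0.001, -0.0]
ft_force: [0.3, -0.2, 0.3]
grip_width: 0.006
grasp_force: 0.0
```

```bash
python3 -m handwheel '[[[0.008,0,0,0,0,0,0],[0.008,0,0,0,0,0,0],[0.008,0,0,0,0,0,0],[0.008,0,0,0,0,0,0],[0,0,0,0,0,0,0],[0,0,0,0,0,0,0],[0,0,0,0,0,0,0],[0,0,0,0,0,0,0]]]' 10
```

```text
time_s: 40.45
tcp_pos: [0.6685, -0.0215, 0.1003]
tool_rot: [1.0, 0.001, 0.0, -0.0]
ft_force: [-0.4, -0.6, -0.2]
grip_width: 0.004
grasp_force: 0.1
```

```bash
python3 -m handwheel '[[[0.008,0,0,0,0,0,0],[0.008,0,0,0,0,0,0],[0.008,0,0,0,0,0,0],[0,0,0,0,0,0,0],[0,0,0,0,0,0,0],[0,0,0,0,0,0,0],[0,0,0,0,0,0,0],[0,0,0,0,0,0,0]]]' 10
python3 -c "
from h import *
im=imaging.get_image('wrist');cv2.imwrite('pics/w4.png',im[:,:,::-1]);im=imaging.get_image('scene');cv2.imwrite('pics/s4.png',im[:,:,::-1])
cv2.imwrite('pics/s4c.png',cv2.resize(im[170:300,230:450,::-1],None,fx=3.5,fy=3.5))"
```

```text
time_s: 41.25
tcp_pos: [0.6701, -0.0214, 0.0998]
tool_rot: [1.0, 0.001, -0.004, -0.0]
ft_force: [-21.1, 0.9, 12.7]
grip_width: 0.005
grasp_force: 10.7
```

View pics/s4c.png

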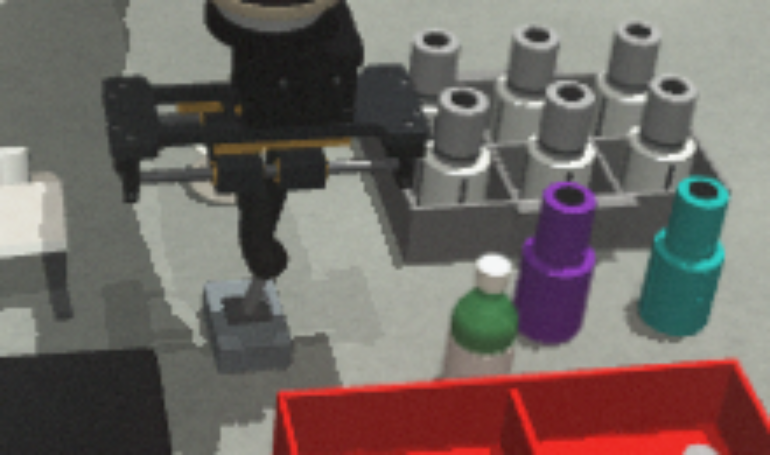

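The lever is against its end stop: 21 N back at the predicted x = 0.670, and the ball leans away from the robot. All six motors stand upright. I back off, rise and check.

```bash
python3 -m handwheel '[[[-0.02,0,0,0,0,0,0],[-0.06,0,0,0,0,0,0],[-0.1,0,0,0,0,0,0],[-0.1,0,0,0,0,0,0],[-0.06,0,-0.06,0,0,0,0],[0,0,-0.12,0,0,0,0],[0,0,-0.15,0,0,0,0],[0,0,-0.1,0,0,0,0]]]' 10
python3 -m handwheel '[[[-0.05,0,-0.05,0,0,0,0],[0,0,0,0,0,0,0],[0,0,0,0,0,0,0],[0,0,0,0,0,0,0],[0,0,0,0,0,0,0],[0,0,0,0,0,0,0],[0,0,0,0,0,0,0],[0,0,0,0,0,0,0]]]' 10
python3 -c "
from h import *
im=imaging.get_image('scene');cv2.imwrite('pics/s5.png',im[:,:,::-1])
cv2.imwrite('pics/s5c.png',cv2.resize(im[165:295,90:450,::-1],None,fx=2.2,fy=2.2))"
```

```text
time_s: 42.15
tcp_pos: [0.5902, -0.0217, 0.2106]
tool_rot: [1.0, 0.0, 0.002, -0.0]
ft_force: [1.4, 0.1, -0.3]
grip_width: 0.008
grasp_force: 0.0
time_s: 42.95
tcp_pos: [0.5769, -0.0216, 0.2199]
tool_rot: [1.0, 0.001, 0.0, -0.0]
ft_force: [-0.7, 0.3, -0.1]
grip_width: 0.004
grasp_force: 0.0
```

View pics/s5c.png

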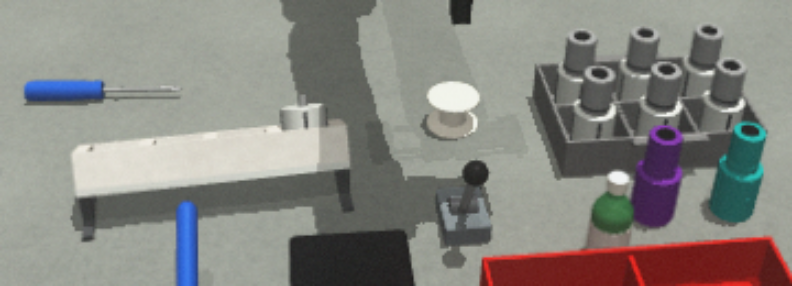

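The short unit is still in the rack, all six motors are upright and the spool and driver are untouched. The lever ball is at crop (475,172), full-image pixel (306,243). I check that against the end-stop position.

```bash
python3 -c "
from h import *
p=imaging.camera_params('scene')
for a in(.8,.9,1.):
    t=a-.5;print(a,proj(p,[.645+.1*np.sin(t),-.02,.022+.1*np.cos(t)]))"
```

```text
0.8 [303.6834 235.7271]
0.9 [304.2544 239.5788]
1.0 [304.7824 243.6833]
```

The ball matches an angle of 1.0, so the lever is all the way over.

```bash
python3 -c "
from rig import workorder
print(workorder.finish_job())"
```

```text
the job is handed in; nothing more can be done
None
```

The job is handed in at about 43 s: all three motors stand upright in the three empty cells, the short gearbox is still in the rack, nothing else was seen to have moved, and the lever was then thrown to its end stop.

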